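# Lock the inspection hatch of a ventilation duct

## Robot

A 7-joint arm with a two-finger parallel gripper is mounted at the origin on the work surface. World frame = base frame: x ahead of the robot, y to its left, z up, the work surface at z = 0. Lengths are in m, angles in rad, forces in N, time in s.
With the tool pointing down it reaches from about 0.4 to 0.85 m from the base axis. Payload 4.5 kg.
Tool frame: the origin (TCP) lies on the centre line of the jaws, within the pads' length; the fingertips stand r.tip_extent ahead of it and the grasp point (between the pads) is the TCP (r.tip_extent is the distance from the TCP to the fingertips, in m); z points along the fingers, y is the line along which they close (so a half turn about z gives the same grasp; the last joint's range is limited). The gripper opens to 88 mm and grips with 3 to 60 N. Pads are 18 mm wide; open, the fingers measure 123 mm over their backs; the gripper's body (75 mm by 187 mm) begins 45 mm behind the grasp point.
Start: joints at [1.266, 0.689, -0.195, 1.565, 0.157, 0.902, -0.215], TCP at [0.208, -0.589, 0.258] pointing down, gripper open.
Joint ranges: [-3.01, 3.01], [-0.46, 2.08], [-1.47, 1.51], [0.13, 2.56], [-1, 4.14], [0.04, 2.09], [-2.66, 2.66]. Speed limits (rad/s): [2.57, 2.57, 3.14, 3.14, 3.14, 3.14, 3.14].

## Interface

Orientations are given as a unit quaternion [x, y, z, w].
In Python, from plant import sensors, vision, finish_job, r gives the robot as it stands. The module is installed in compiled form; this text tells all that it offers.
- The arm moves only by the tool step_arm, never from a script. Its argument "steps" is a list of rows, each a list of 2 entries, a list of its own where there are three numbers: the shift along the tool's x, y, z in cm, then the turn, a rotation vector about the tool's x, y, z in degrees. A call has 1 to 12 rows; each row shifts and turns the commanded pose from where the row before left it, along the tool's axes as they then stand; what a row does not reach is not made up. A row lasts 1/8 s, in which the tool goes at most 62.5 mm and 10.7 degrees, less where a joint would pass 70% of its speed; a pose out of reach is approached as far as the arm can. A call with a gripper value outside its range is refused whole. "claw" is the opening, from -1 (shut) to 1 (fully open), set as the call begins (left out, the last holds). The fingers move at their own pace and stop on an object; "grip_force" is the grip in N (left out, the last holds). Time passes only in rows, so rows that do not move let the fingers close. It gives the time, the measured TCP pose, the force, the opening and the grip force at its end, in the units of the state.
- sensors.get_state(): the state, without advancing time (a new reading comes with each control period).
- vision.snapshot(name): name is "scene" or "top" or "wrist"; returns a dict with "img" (400x640x3 uint8, red, green, blue), "fx", "fy", "cx", "cy" (pixels), "position" and "rotation" of the camera in the world. Camera axes: x right, y down, z forward; pixel columns grow to the right and rows downward; lengths in m; the calibration is good to about 2 mm. A picture is of the moment at which its call begins. There is no depth.
- finish_job(): hands the job in; it is judged then, once.
The state is a dict: "clock": time; "q": joint angles; "qd": joint speeds; "joint_torque": joint torques, N m; "tool_pos": TCP position; "eef_rot": TCP orientation; "contact_force": force on the tool from outside, world axes, zero at the start; "moment": the same for the moment, N m; "opening": opening from 0.0 (shut) to 1.0 (fully open); "finger_force": force on a finger pad.
Only numpy, scipy, OpenCV 4.12 (cv2) and the standard library are available. Lean on these libraries where they do the work, as an engineer would, in place of code of your own. Each camera call takes 0.05 s, during which the arm holds its last target. There are 200 camera calls.

## Task

The blue inspection hatch on top of the ventilation duct is sprung slightly open. Put a fingertip (closed fingers) in the slot of its round orange fastener, push the hatch down with it as far as it goes and, while pushing, turn the fastener clockwise a full quarter turn to its stop, so that the hatch stays down flush and locked when you let go and move clear. Do not pull the hatch further open, and leave the loose fittings and tools where they are.

Things in the scene. Friction and masses are not known exactly. Their poses are not given: they have to be found in the camera images.
- duct: Fixed galvanised duct piece, 260 mm (its x) by 400 mm (its y), lying on two battens. Origin: centre of the underside, on the work surface (z = 0); z up, x away from the robot at yaw 0. Flat top 120 mm above the surface; low flanges along both ends (y = +-197 mm) rise to 134 mm. The hatch, 210 by 220 mm, lies in the middle of the top.
- hatch (a joint): Opening of the blue hatch (rad): 0 = flush with the duct's top, positive = front edge (nearest the robot) raised. Springs hold it ajar at 0.1 to 0.2 and lift it again if let go unlocked. Pushing it down at the fastener takes 3 to 6 N; it goes past flush to a stop at -0.03 (5 mm below flush at the fastener). Once locked, the springs hold it against its catch at 0.
- hatch_hinge (a point): Middle of the hatch's hinge line, along the hatch's far edge and parallel to the duct's y: at duct x = +105 mm, y = 0, z = 120 mm. The fastener's axis is 160 mm from it.
- cam (a joint): Turn of the fastener in the hatch (rad): 0 = open, pi/2 = locked, at its stop; grows clockwise seen from above; starts at 0 to 0.25. It stays where it is left; turning takes about 0.1 N m. Below, its tongue passes under a catch from about 0.9 on, which works only while the hatch is pushed flush or lower; otherwise it strikes the catch and jams.
- slot (a point): Centre of the yellow floor of the finger slot, on the fastener's axis. x = along the slot, z = fastener's axis (up); turns with the fastener. Slot: 64 mm long, 30 mm wide, 14 mm deep, closed at both ends, open above. At cam = 0 it lies along the duct's x; locked, along the duct's y. With the hatch flush this point is at duct x = -55 mm, y = 0, z = 123 mm.
- boss_top (a point): Centre of the fastener's upper rim plane, 14 mm above the slot floor. The fastener is a round orange boss, 84 mm across, 17 mm proud of the hatch; a black mark on its rim is at the slot's end nearest the robot when open (cam = 0).
- coupling: Loose brass coupling, 38 mm across, 34 mm tall, standing on the duct's top beside the hatch (its +y side). Origin: centre of underside. Bystander.
- hexnut: Loose brass hexagon nut, 36 mm across, 16 mm tall, lying on the duct's top on the hatch's -y side. Origin: centre of underside. Bystander.
- flange: Loose steel ring flange, 90 mm across, 14 mm tall, on the bench. Origin: centre of underside. Bystander.
- reducer: Loose brass reducer, 52 mm across, 55 mm tall, standing on the bench. Origin: centre of underside. Bystander.
- tape: Loose yellow tape measure, 75 by 35 by 65 mm tall, on the bench. Origin: centre of underside. Bystander.
- driver: Loose screwdriver lying on the bench, about 200 mm long. Bystander.
- sealant: Loose can, 60 mm across, 120 mm tall, standing on the bench. Origin: centre of underside. Bystander.

How it is judged:
On the way, in this order (a step that is already met when the one before it is completed fails the run):
1. a finger in the fastener pushes the hatch down to flush while the fastener is not yet locked (contact force between the fingers and cam above 0.5 N and value of joint hatch below 0.025 rad and value of joint cam below 1.25 rad), for 0.05 s.
2. the fastener is turned to its stop with the hatch down (value of joint hatch below 0.02 rad and value of joint cam above 1.4 rad), for 0.1 s.
At the end, for the whole second after the job is handed in: The hatch is flush (within 0.02 rad of closed) and at rest, the fastener turned clockwise to at least 1.4 rad of its quarter turn, the hatch held by it alone, and every loose thing within 30 mm of where it stood (all of step 2 and value of joint hatch above -0.02 rad and velocity of joint hatch between -0.05 and 0.05 rad/s and velocity of joint cam below 0.05 rad/s and not (distance of coupling from where it was at the start of the episode above 0.03 m) and not (distance of hexnut from where it was at the start of the episode above 0.03 m) and not (distance of flange from where it was at the start of the episode above 0.03 m) and not (distance of reducer from where it was at the start of the episode above 0.03 m) and not (distance of tape from where it was at the start of the episode above 0.03 m) and not (distance of driver from where it was at the start of the episode above 0.03 m) and not (distance of sealant from where it was at the start of the episode above 0.03 m)); the robot touches nothing.
It fails at once if the hatch is lifted further open (beyond 0.32 rad) (value of joint hatch above 0.32 rad).
It fails at once if a loose fitting or tool is moved by more than 30 mm (distance of any of coupling, hexnut, flange, reducer, tape, driver, sealant from where it was at the start of the episode above 0.03 m).
It also fails if it takes over 38 s, if anything falls off the work surface, if the arm or the gripper's body presses on something with over 40 N, if the wrist force passes 120 N, or if a joint passes its speed limit or range.

## Working session

There is one attempt and no reset: what is moved stays moved. The work goes in short steps, Python scripts to look and compute and a tool call to move; the robot and the scene stay as the last step left them, time stands still between calls to the robot, and variables do not carry over. Pictures are saved under pics/ and viewed, at most 10 in all, crops included, and the job is handed in when it is done.

Besides the shell and the picture viewer there is one more tool, called in YAML: its name, and indented under it one key for each argument. step_arm: Moves the arm, as the interface text tells. Its arguments: {"type":"object","properties":{"steps":{"type":"array"},"claw":{"type":"number"},"grip_force":{"type":"number"}},"required":["steps"]}

```bash
mkdir -p pics; cat > h.py <<'E'
import numpy as np, cv2
from plant import sensors, vision, r
from scipy.spatial.transform import Rotation as R
def snap(n,f):
    s=vision.snapshot(n); cv2.imwrite('pics/'+f+'.png',s['img'][:,:,::-1]); np.save('pics/'+f+'.npy',s,allow_pickle=True); return s
def load(f): return np.load('pics/'+f+'.npy',allow_pickle=True).item()
def rot(s):
    q=np.array(s['rotation']); return q if q.shape==(3,3) else R.from_quat(q).as_matrix()
def at(s,u,v,z):
    d=rot(s)@np.array([(u-s['cx'])/s['fx'],(v-s['cy'])/s['fy'],1]); p=np.array(s['position']); return p+d*(z-p[2])/d[2]
def proj(s,P):
    c=rot(s).T@(np.array(P)-s['position']); return c[0]/c[2]*s['fx']+s['cx'],c[1]/c[2]*s['fy']+s['cy']
E
python3 - <<'E'
from h import *
for n in('top','scene'):
    s=snap(n,n+'1'); print(n,s['position'],s['rotation'],s['fx'])
st=sensors.get_state(); print(r.tip_extent,st['tool_pos'],st['eef_rot'],st['clock'],st['contact_force'])
print(R.from_quat(st['eef_rot']).as_matrix().round(3))
E
```

```text
top [ 0.16170889 -0.01536972  1.90682857] [ 0.71114211 -0.69535529  0.07142966 -0.0752046 ] 487.9009985789339
scene [1.16004376 0.45431119 0.98399017] [ 0.41866756  0.83501193 -0.32166552 -0.15493172] 403.5321576800962
0.019 [ 0.20750887 -0.58898474  0.25699052] [ 9.85679768e-01  1.68625989e-01 -2.02240060e-04 -7.93404347e-04] 0.1 [ 0.67267206  0.20972228 -0.12669884]
[[ 0.943  0.332 -0.001]
 [ 0.332 -0.943  0.001]
 [-0.    -0.002 -1.   ]]
```

View pics/top1.png

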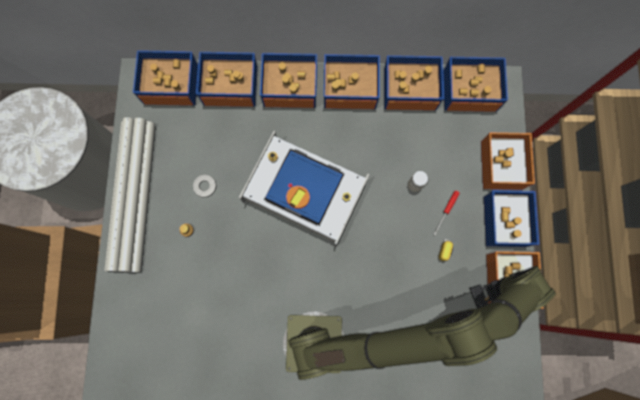

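View pics/scene1.png

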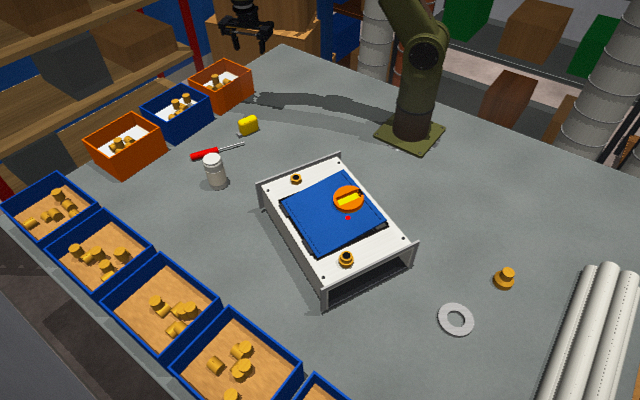

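The top view shows the duct at about (305,187), with the boss at (298,197) and the robot parked to the right. The scene view shows the boss at (349,198). I'll enlarge both views around the duct to read the details.

```bash
python3 - <<'E'
from h import *
a=load('top1')['img'][125:250,235:375,::-1]; b=load('scene1')['img'][145:310,250:425,::-1]
a=cv2.resize(a,None,fx=4,fy=4,interpolation=cv2.INTER_CUBIC); b=cv2.resize(b,None,fx=4,fy=4,interpolation=cv2.INTER_CUBIC)[:600]
cv2.imwrite('pics/ca.png',a); cv2.imwrite('pics/cb.png',b)
E
```

```text
(no output)
```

View pics/ca.png

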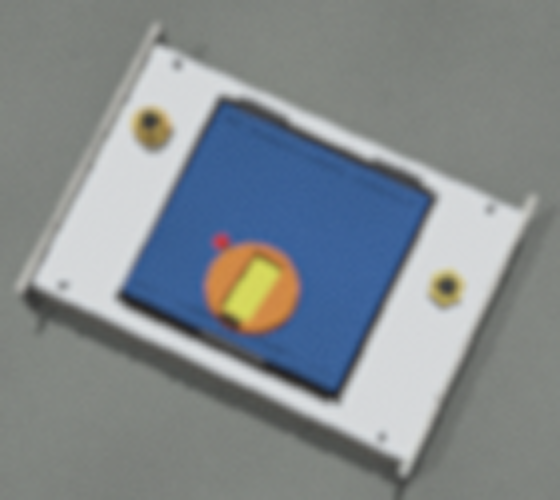

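View pics/cb.png

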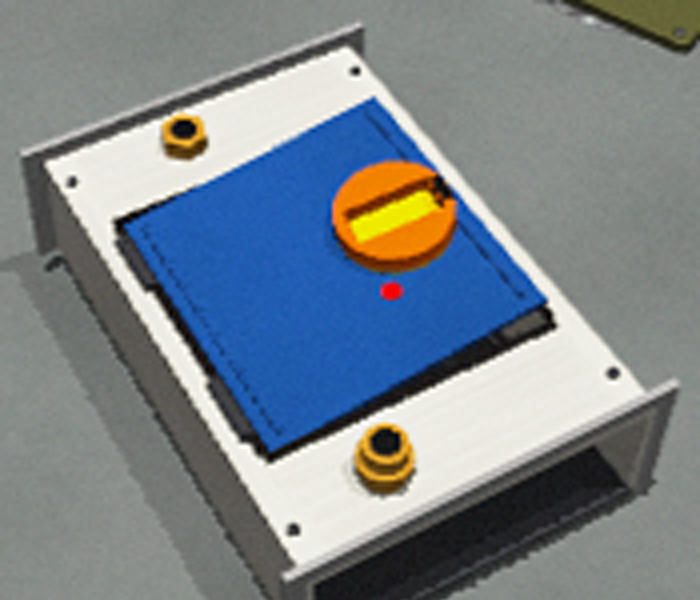

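Enlarged top crop: screws at (178,64), (490,209), (62,285), (381,436), rim centre at (252,288), and slot floor running from (264,262) to (237,312). Scene crop: screws at (355,71), (72,181), (613,373), (293,530), and rim centre at about (395,212).

```bash
python3 - <<'E'
from h import *
from scipy.optimize import least_squares
T,S=load('top1'),load('scene1')
f=lambda p,o:[(p[0]+.5)/4-.5+o[0],(p[1]+.5)/4-.5+o[1]]
t=[f(p,(235,125)) for p in[(178,64),(490,209),(62,285),(381,436)]]
s=[f(p,(250,145)) for p in[(293,530),(72,181),(613,373),(355,71)]]
ct=f((252,288),(235,125)); cs=f((395,212),(250,145))
A=np.array([at(T,*p,.12) for p in t]);B=np.array([at(S,*p,.12) for p in s])
print(A.round(4),B.round(4),sep='\n')
for P in(A,B):
    c=P.mean(0); y=P[0]+P[2]-P[1]-P[3]; x=P[0]+P[1]-P[2]-P[3]
    print(c, np.linalg.norm(x)/2,np.linalg.norm(y)/2,'yaw',np.degrees([np.arctan2(x[1],x[0]),np.arctan2(-y[0],y[1])]))
# boss triangulate
g=lambda P:np.r_[np.array(proj(T,P))-ct,np.array(proj(S,P))-cs]
o=least_squares(g,[.5,0,.15]);print('rim',o.x,o.fun)
for h in(0,.1,.15,.2):print(h,at(T,*ct,.137+.16*h),at(S,*cs,.137+.16*h))
e=[at(T,*f(p,(235,125)),.145) for p in[(264,262),(237,312)]];d=e[0]-e[1];print('slot dir',np.degrees(np.arctan2(d[1],d[0])),np.linalg.norm(d))
E
```

```text
[[ 0.7518  0.1487  0.12  ]
 [ 0.6151 -0.1511  0.12  ]
 [ 0.533   0.2489  0.12  ]
 [ 0.3975 -0.0521  0.12  ]]
[[ 0.7536  0.1522  0.12  ]
 [ 0.6174 -0.1488  0.12  ]
 [ 0.5347  0.2509  0.12  ]
 [ 0.4002 -0.0495  0.12  ]]
[0.57434998 0.0486016  0.12      ] 0.23987973718653513 0.329799779823771 yaw [-24.53830014 -24.36891188]
[0.57646453 0.05119047 0.12      ] 0.23943211783755314 0.32976708893512446 yaw [-24.43079953 -24.23123128]
rim [0.52681782 0.07079428 0.15119888] [-0.36663358  0.18326431 -0.30294869 -0.04540241]
0 [0.53049441 0.07015393 0.137     ] [0.51565881 0.06503253 0.137     ]
0.1 [0.52716043 0.06938076 0.153     ] [0.52783151 0.07238617 0.153     ]
0.15 [0.52549345 0.06899417 0.161     ] [0.53391786 0.07606299 0.161     ]
0.2 [0.52382646 0.06860759 0.169     ] [0.54000421 0.07973981 0.169     ]
slot dir -26.186963238830845 0.053115772835861184
```

step_arm:
  steps:
    - [[3.7,-3.7,0],[0,0,0]]
    - [[3.7,-3.7,0],[0,0,0]]
    - [[3.7,-3.7,0],[0,0,0]]
    - [[3.7,-3.7,0],[0,0,0]]
    - [[3.7,-3.7,0],[0,0,0]]
    - [[3.7,-3.7,0],[0,0,0]]
    - [[3.7,-3.7,0],[0,0,0]]
    - [[3.7,-3.7,0],[0,0,0]]
    - [[3.7,-3.7,0],[0,0,0]]
    - [[3.7,-3.7,0],[0,0,0]]
    - [[3.7,-3.7,0],[0,0,0]]
    - [[3.7,-3.7,0],[0,0,0]]
  claw: -1
  grip_force: 20

```text
clock: 1.6
tool_pos: [0.4793, -0.0216, 0.2576]
eef_rot: [0.986, 0.169, -0.0, 0.0]
contact_force: [0.2, -0.9, 0.1]
opening: 0.005
finger_force: 0.0
```

step_arm:
  steps:
    - [[0,0,0],[0,0,-10.5]]
    - [[0,0,0],[0,0,-10.5]]
    - [[0,0,0],[0,0,-10.5]]
    - [[0,0,0],[0,0,-10.5]]
    - [[0,0,0],[0,0,-10.5]]
    - [[0,0,0],[0,0,-10.5]]
    - [[0,0,0],[0,0,-10.5]]
    - [[0,0,0],[0,0,-10.5]]
    - [[0,0,0],[0,0,-10.5]]
    - [[0,0,0],[0,0,-10.5]]
    - [[0,0,0],[0,0,-10.5]]
    - [[0,0,0],[0,0,-10.5]]

```text
clock: 3.1
tool_pos: [0.4787, -0.0233, 0.2575]
eef_rot: [0.294, 0.956, -0.0, -0.0]
contact_force: [0.4, 0.2, 0.2]
opening: 0.008
finger_force: 0.0
```

```bash
cat > st.py <<'E'
from h import *
st=sensors.get_state(); M=R.from_quat(st['eef_rot']).as_matrix()
print('t',st['clock'],'q',np.round(st['q'],3),'pos',np.round(st['tool_pos'],4),'f',np.round(st['contact_force'],1),'m',np.round(st['moment'],2),'op',st['opening'])
print('yaw of tool y',np.degrees(np.arctan2(M[1,1],M[0,1])),'z',M[:,2].round(4))
def move(P): print('tool shift cm to',P,(M.T@(np.array(P)-st['tool_pos'])*100).round(2))
E
python3 -c "from st import *"
```

```text
t 3.1 q [ 0.448  0.596 -0.787  1.975  0.581  0.81   0.303] pos [ 0.4787 -0.0233  0.2575] f [0.4 0.2 0.2] m [-0.   -0.1  -0.04] op 0.008406871847471197
yaw of tool y 55.75120500514652 z [-6.e-04 -2.e-04 -1.e+00]
```

step_arm:
  steps:
    - [[0,0,0],[0,0,-10.5]]
    - [[0,0,0],[0,0,-10.5]]
    - [[0,0,0],[0,0,-10.5]]
    - [[0,0,0],[0,0,-10.5]]
    - [[0,0,0],[0,0,-10.5]]
    - [[0,0,0],[0,0,-10.5]]
    - [[0,0,0],[0,0,-10.5]]
    - [[0,0,0],[0,0,-10.5]]
    - [[0,0,0],[0,0,-10.5]]
    - [[0,0,0],[0,0,0]]

```text
clock: 4.35
tool_pos: [0.4787, -0.0233, 0.2572]
eef_rot: [-0.498, 0.867, 0.001, -0.0]
contact_force: [-0.0, -0.8, 0.1]
opening: 0.006
finger_force: 0.0
```

```bash
python3 -c "
from st import *
move([.5275,.0717,.215])
s=snap('scene','scene2')"
```

```text
t 4.35 q [ 0.653  0.771 -1.231  1.966  0.852  1.058  1.643] pos [ 0.4787 -0.0233  0.2572] f [-0.  -0.8  0.1] m [ 0.13 -0.06 -0.01] op 0.005831487919813283
yaw of tool y 149.79179496329104 z [-1.1e-03  6.0e-04 -1.0e+00]
tool shift cm to [0.5275, 0.0717, 0.215] [-10.67   0.56   4.22]
```

step_arm:
  steps:
    - [[-3.5,0.2,0],[0,0,0]]
    - [[-3.5,0.2,0],[0,0,0]]
    - [[-3.7,0.2,0],[0,0,0]]
    - [[0,0,2],[0,0,0]]
    - [[0,0,2],[0,0,0]]
    - [[0,0,0],[0,0,0]]
    - [[0,0,0],[0,0,0]]

```text
clock: 5.28
tool_pos: [0.5272, 0.0717, 0.2177]
eef_rot: [-0.499, 0.867, -0.0, -0.0]
contact_force: [-0.5, -0.1, -0.1]
opening: 0.004
finger_force: 0.0
```

```bash
python3 -c "
from st import *
move([.5275,.0717,.180])
a=snap('scene','scene3'); b=snap('wrist','wrist3')
u,v=map(int,proj(a,[.5275,.0717,.16])); print(u,v)
ca=cv2.resize(a['img'][v-50:v+50,u-60:u+60],None,fx=5,fy=5,interpolation=cv2.INTER_CUBIC)[:400]
cv2.imwrite('pics/c3.png',cv2.vconcat([ca[:, :600], cv2.resize(b['img'],(320,200)) if False else np.zeros((1,600,3),np.uint8)])[:,:,::-1])
"
```

```text
t 5.275 q [ 0.396  0.863 -1.138  1.863  0.915  1.056  1.489] pos [0.5272 0.0717 0.2177] f [-0.5 -0.1 -0.1] m [ 0.14 -0.13 -0.03] op 0.004023107415357273
yaw of tool y 149.8358548789848 z [-4.e-04 -3.e-04 -1.e+00]
tool shift cm to [0.5275, 0.0717, 0.18] [-0.02 -0.02  3.77]
348 195
```

View pics/c3.png

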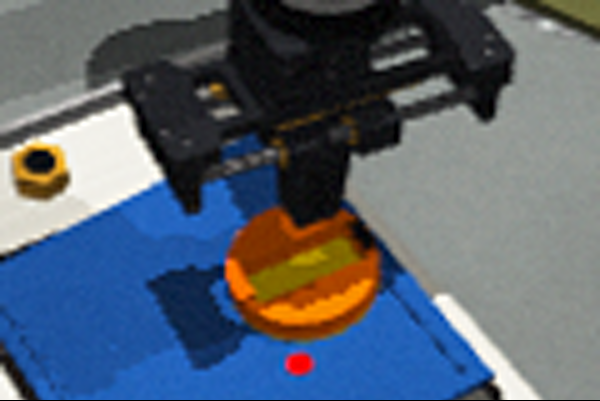

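View pics/wrist3.png

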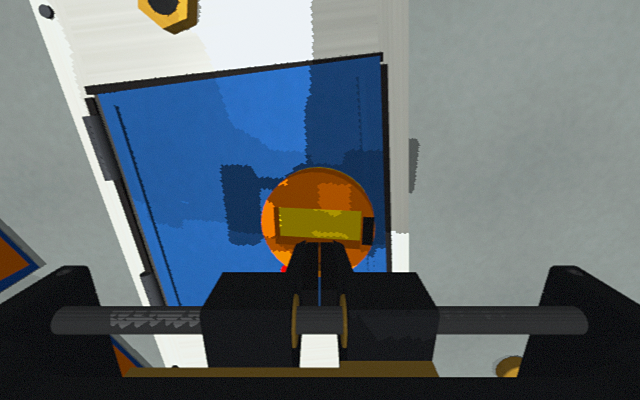

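The crop shows the closed fingers above the slot, lined up with it. The wrist view shows the slot at (320,223), centred on the finger column at 320 and only a few degrees off. Next I descend into it.

step_arm:
  steps:
    - [[0,0,1.5],[0,0,0]]
    - [[0,0,1.5],[0,0,0]]
    - [[0,0,1],[0,0,0]]
    - [[0,0,1],[0,0,0]]
    - [[0,0,0.5],[0,0,0]]
    - [[0,0,0],[0,0,0]]
    - [[0,0,0],[0,0,0]]

```text
clock: 6.25
tool_pos: [0.5276, 0.0725, 0.1629]
eef_rot: [-0.499, 0.866, -0.0, 0.0]
contact_force: [0.3, 1.2, -0.2]
opening: 0.004
finger_force: 0.0
```

```bash
python3 -c "
from st import *
move([.5253,.0726,.137])
"
```

```text
t 6.25 q [ 0.361  0.934 -1.073  1.909  1.021  0.977  1.408] pos [0.5276 0.0725 0.1629] f [ 0.3  1.2 -0.2] m [ 0.12 -0.08  0.02] op 0.004204615695394992
yaw of tool y 149.9073993506386 z [ 6.e-04  0.e+00 -1.e+00]
tool shift cm to [0.5253, 0.0726, 0.137] [0.11 0.21 2.59]
```

step_arm:
  steps:
    - [[0,0,0.6],[0,0,0]]
    - [[0,0.1,0.6],[0,0,0]]
    - [[0.1,0.1,0.6],[0,0,0]]
    - [[0,0,0.5],[0,0,0]]
    - [[0,0,0.3],[0,0,0]]
    - [[0,0,0],[0,0,0]]
    - [[0,0,0],[0,0,0]]
    - [[0,0,0],[0,0,0]]

```text
clock: 7.25
tool_pos: [0.5265, 0.0732, 0.1377]
eef_rot: [-0.499, 0.866, -0.0, 0.002]
contact_force: [2.3, -0.7, 10.3]
opening: 0.005
finger_force: 4.9
```

```bash
python3 -c "
from st import *
move([.5253,.0726,.137])
"
```

```text
t 7.25 q [ 0.345  0.967 -1.042  1.93   1.077  0.939  1.362] pos [0.5265 0.0732 0.1377] f [ 2.3 -0.7 10.3] m [ 0.08 -0.58 -0.02] op 0.004772084671906895
yaw of tool y 149.91372778611398 z [ 3.3e-03  9.0e-04 -1.0e+00]
tool shift cm to [0.5253, 0.0726, 0.137] [0.11 0.07 0.07]
```

The push reads 10 N with the tip at z = 0.119, so the hatch is at its bottom stop. Now I turn clockwise while pushing.

step_arm:
  steps:
    - [[0,0,0.1],[0,0,8]]
    - [[0,0,0],[0,0,8]]
    - [[0,0,0],[0,0,8]]
    - [[0,0,0],[0,0,8]]
    - [[0,0,0],[0,0,8]]
    - [[0,0,0],[0,0,8]]
    - [[0,0,0],[0,0,8]]
    - [[0,0,0],[0,0,8]]
    - [[0,0,0],[0,0,8]]
    - [[0,0,0],[0,0,8]]
    - [[0,0,0],[0,0,0]]
    - [[0,0,0],[0,0,0]]

```text
clock: 8.75
tool_pos: [0.5268, 0.0728, 0.1376]
eef_rot: [0.175, 0.985, 0.0, 0.002]
contact_force: [1.4, -1.3, 19.3]
opening: 0.009
finger_force: 9.5
```

```bash
python3 -c "
from st import *
move([.5253,.0726,.137])
"
```

```text
t 8.75 q [ 0.211  0.854 -0.751  1.937  0.897  0.721  0.128] pos [0.5268 0.0728 0.1376] f [ 1.4 -1.3 19.3] m [-0.31 -0.4  -0.02] op 0.008708849136310268
yaw of tool y 69.89499788913444 z [ 4.5e-03 -3.0e-04 -1.0e+00]
tool shift cm to [0.5253, 0.0726, 0.137] [ 0.14 -0.07  0.06]
```

step_arm:
  steps:
    - [[0,0,0],[0,0,6]]
    - [[0,0,0],[0,0,6]]
    - [[0,0,0],[0,0,6]]
    - [[0,0,0],[0,0,6]]

```text
clock: 9.25
tool_pos: [0.5266, 0.0734, 0.1376]
eef_rot: [0.377, 0.926, 0.001, 0.002]
contact_force: [-1.5, 0.4, 17.9]
opening: 0.003
finger_force: 10.0
```

```bash
python3 -c "
from st import *
s=snap('scene','scene4');w=snap('wrist','wrist4')
a=cv2.resize(s['img'][150:250,290:410],None,fx=4,fy=4,interpolation=cv2.INTER_CUBIC); b=w['img'][0:400,170:490]
cv2.imwrite('pics/c4.png',cv2.hconcat([a,b])[:,:,::-1])
"
```

```text
t 9.25 q [ 0.155  0.824 -0.647  1.94   0.815  0.655 -0.218] pos [0.5266 0.0734 0.1376] f [-1.5  0.4 17.9] m [ 0.28 -0.07  0.15] op 0.002875230318608891
yaw of tool y 45.74379145228754 z [ 4.4e-03  8.0e-04 -1.0e+00]
```

View pics/c4.png

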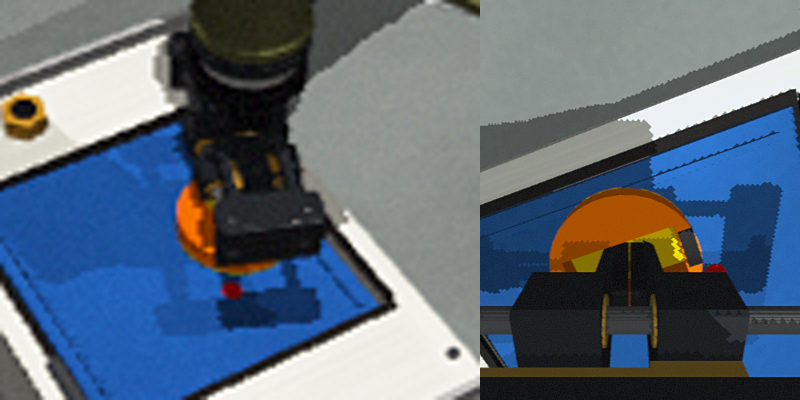

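The wrist crop shows the slot close to parallel with the hatch's front edge, with its black-mark end at (690,248) nearing the red dot at (715,268). A few degrees remain.

step_arm:
  steps:
    - [[0,0,0],[0,0,4]]
    - [[0,0,0],[0,0,4]]
    - [[0,0,0],[0,0,0]]

```text
clock: 9.72
tool_pos: [0.5264, 0.0749, 0.1376]
eef_rot: [0.438, 0.899, 0.002, 0.001]
contact_force: [-0.8, 3.2, 16.6]
opening: 0.003
finger_force: 16.8
```

```bash
python3 -c "from st import *"
```

```text
t 9.725 q [ 0.135  0.816 -0.613  1.942  0.785  0.633 -0.326] pos [0.5264 0.0749 0.1376] f [-0.8  3.2 16.6] m [ 0.32 -0.16  0.36] op 0.0027655718833786893
yaw of tool y 38.050025267706225 z [ 0.0045  0.0027 -1.    ]
```

step_arm:
  steps:
    - [[0,0,0],[0,0,4]]
    - [[0,0,0],[0,0,0]]
    - [[0,0,0],[0,0,0]]

```text
clock: 10.1
tool_pos: [0.5266, 0.0752, 0.1376]
eef_rot: [0.468, 0.884, 0.003, 0.001]
contact_force: [-0.1, 2.8, 17.3]
opening: 0.004
finger_force: 25.8
```

```bash
python3 -c "from st import *"
```

```text
t 10.1 q [ 0.125  0.812 -0.595  1.942  0.769  0.622 -0.379] pos [0.5266 0.0752 0.1376] f [-0.1  2.8 17.3] m [ 0.38 -0.18  0.65] op 0.004406813402412543
yaw of tool y 34.1668075845115 z [ 0.0049  0.0033 -1.    ]
```

The moment climbs to 0.65 N m against a turning torque of about 0.1, so the fastener is at its stop. I back off within the play, then lift straight out.

step_arm:
  steps:
    - [[0,0,0],[0,0,-9]]
    - [[0,0,0],[0,0,-9]]
    - [[0,0,-0.3],[0,0,0]]
    - [[0,0,-0.7],[0,0,0]]
    - [[0,0,-1],[0,0,0]]
    - [[0,0,-2],[0,0,0]]
    - [[0,0,-4],[0,0,0]]
    - [[0,0,-4],[0,0,0]]
    - [[0,0,-4],[0,0,0]]
    - [[0,0,0],[0,0,0]]

```text
clock: 11.35
tool_pos: [0.5259, 0.073, 0.2983]
eef_rot: [0.327, 0.945, 0.001, 0.002]
contact_force: [-0.8, -0.7, -0.4]
opening: 0.006
finger_force: 0.0
```

```bash
python3 -c "
from st import *
s=snap('scene','scene5')
t=snap('top','top5')
a=cv2.resize(s['img'][150:300,260:420],None,fx=3,fy=3,interpolation=cv2.INTER_CUBIC); b=load('scene1')['img'][150:300,260:366]; b=cv2.resize(b,None,fx=3,fy=3)
cv2.imwrite('pics/c5.png',cv2.hconcat([a,b])[:,:,::-1])
"
```

```text
t 11.35 q [ 0.294  0.627 -0.871  1.781  0.565  0.999  0.104] pos [0.5259 0.073  0.2983] f [-0.8 -0.7 -0.4] m [ 0.04 -0.12  0.02] op 0.005945028602532354
yaw of tool y 51.8734096098337 z [ 4.3e-03  6.0e-04 -1.0e+00]
```

View pics/c5.png

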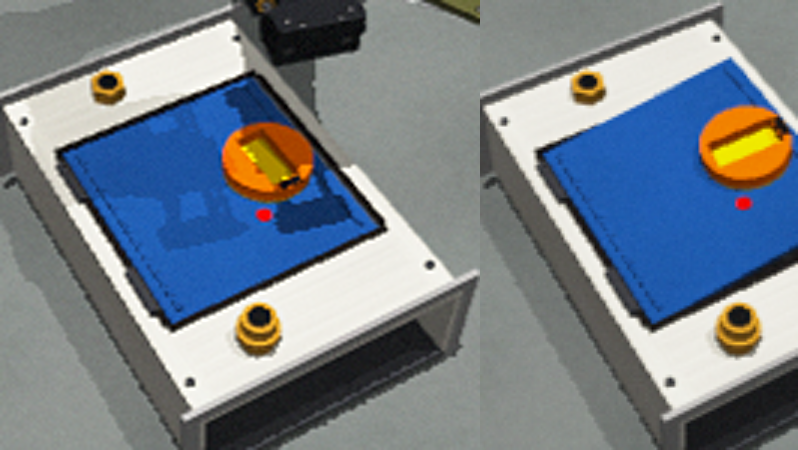

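The hatch is flush. The black mark is at (290,183) on the +y side and the slot runs along the front edge. I'll check the slot angle numerically before handing in.

```bash
python3 -c "
from h import *
s=load('scene5')
f=lambda u,v:((u+.5)/3-.5+260,(v+.5)/3-.5+150)
def az(a,b,z):
    d=at(s,*f(*b),z)-at(s,*f(*a),z); return np.degrees(np.arctan2(d[1],d[0])).round(1)
print('hatch edge',az((262,73),(385,230),.12),'slot long edges',az((262,134),(298,178),.137),az((241,142),(281,190),.137))
h=cv2.cvtColor(s['img'],cv2.COLOR_RGB2HSV);m=cv2.inRange(h,(24,120,60),(34,255,255));m[:190]=0;m[215:]=0;m[:,:335]=0;m[:,365:]=0
v,u=np.nonzero(m);P=np.array([at(s,a,b,.123)[:2] for a,b in zip(u,v)]);(c,wh,an)=cv2.minAreaRect((P*1e3).astype(np.float32));print(len(P),c,wh,an)
"
```

```text
hatch edge 63.8 slot long edges 66.1 67.2
102 (521.9390258789062, 71.27713012695312) (53.37504196166992, 20.73572540283203) 71.74738311767578
```

```bash
python3 -c "
from plant import finish_job
print(finish_job())"
```

```text
the job is handed in; nothing more can be done
None
```

The hatch was pushed down and the fastener turned clockwise to its stop; with the arm clear, the hatch stayed flush and the slot read within about 2° of fully locked. I handed the job in at about 11 s on the robot's clock, with no verdict returned; the coupling and nut had not moved in the last picture, but I didn't recheck the fittings on the bench.

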